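# Return the solvent bottles to their colour-coded holders

## Robot

A 6-joint arm with a two-finger parallel gripper is mounted at the origin on the work surface. World frame = base frame: x ahead of the robot, y to its left, z up, the work surface at z = 0. Lengths are in m, angles in degrees, forces in N, time in s.
With the tool pointing down it reaches from about 0.4 to 0.825 m from the base axis. Payload 7 kg.
Tool frame: the origin (TCP) lies at the very end of the fingers, on their centre line; the grasp point (between the pads) lies 19 mm behind it; z points along the fingers, y is the line along which they close (so a half turn about z gives the same grasp; the last joint's range is limited). The gripper opens to 88 mm and grips with 3 to 60 N. Pads are 19 mm wide; open, the fingers measure 130 mm over their backs; the gripper's body (78 mm by 193 mm) begins 47 mm behind the grasp point.
Start: joints at [-54.024, 20.546, 0.682, 0, -70.136, -16.507], TCP at [0.225, -0.636, 0.227] pointing down, gripper open.
Joint ranges: [-176.03, 176.03], [-82.01, 121.73], [-58.28, 71.71], [-173.87, 95.51], [-174.79, -0.11], [-173.66, 173.66]. Speed limits (degrees/s): [136.94, 136.94, 172.46, 180, 180, 180].

## Interface

Orientations are given as [roll, pitch, yaw] about the fixed x, y, z axes, in that order (R = Rz(yaw) Ry(pitch) Rx(roll)).
In Python, from plant import ctrl, cams, workorder gives the robot as it stands.
- The arm moves only by the tool play_rows, never from a script. Its argument "motion" is a list of rows, each an object of numbers: "x", "y", "z": the shift along the tool's x, y, z normalised to -1 to 1, where 1 is 0.025 m; "rx", "ry", "rz": the turn, a rotation vector about the tool's x, y, z normalised to -1 to 1, where 1 is 4 degrees. A call has 1 to 20 rows; each row shifts and turns the commanded pose from where the row before left it, along the tool's axes as they then stand; what a row does not reach is not made up. A row lasts 1/8 s, in which the tool goes at most 62.5 mm and 10.7 degrees, less where a joint would pass 70% of its speed; a pose out of reach is approached as far as the arm can. A call with a number of a shift or a turn outside -1 to 1 is refused whole. A call with a gripper value outside its range is refused whole. "fingers" is the opening, from -1 (shut) to 1 (fully open), set as the call begins (left out, the last holds). The fingers move at their own pace and stop on an object; the grip force is fixed at half the most. Time passes only in rows, so rows that do not move let the fingers close. It gives the time, the measured TCP pose, the force, the opening and the grip force at its end, in the units of the state.
- ctrl.get_obs(): the state, without advancing time (a new reading comes with each control period).
- cams.snapshot(name): name is "scene" or "top"; returns the picture (480x640x3 uint8, blue, green, red); there is no depth.
- cams.get_calibration(name): a dict with "vertical_fov" (degrees; the focal length in pixels is half the picture's height over the tangent of half this angle, whatever the lens; pixels are square), "cx", "cy" (the principal point, pixels), "k1" (the pictures are not rectified: a ray, as slopes to the right and down, at radius r is drawn at 1 + k1 r^2 times it, then the intrinsics apply), "position" and "rotation" of the camera in the world. Camera axes: x right, y up, looking along -z (the intrinsics and any distortion apply to the point x, -y, -z); pixel columns grow to the right and rows downward; lengths in m; the calibration is good to about 2 mm. A picture is of the moment at which its call begins. get_calibration takes no time and is no camera call.
- workorder.close_job(): hands the job in; it is judged then, once.
The state is a dict: "clock": time; "joint_pos": joint angles; "qvel": joint speeds; "tau": joint torques, N m; "tool_pos": TCP position; "orientation": TCP orientation; "force": force on the tool from outside, world axes, zero at the start; "moment": the same for the moment, N m; "opening": finger opening in m; "gripper_force": force on a finger pad.
Only numpy, scipy, OpenCV 4.12 (cv2) and the standard library are available. Lean on these libraries where they do the work, as an engineer would, in place of code of your own. Each camera call takes 0.05 s, during which the arm holds its last target. There are 200 camera calls.

## Task

Stand each of the four amber solvent bottles in the bench holder of the same colour as its cap: blue in blue, red in red, yellow in yellow, green in green. Keep the bottles upright and do not drop them - they are glass - so set each one down on the floor of its holder and leave it standing there. Leave the beaker and the pipette tip box where they are.

Things in the scene. Friction and masses are not known exactly. Their poses are not given: they have to be found in the camera images.
- bottle_blue: Loose closed amber glass solvent bottle, blue screw cap, white label with a blue stripe; upright, about 0.2 kg (varies). Origin: centre of the underside, z up; round. Body 56 mm in diameter up to 64 mm high, tapering to a 36 mm neck at 80 mm; cap 42 mm in diameter, from 84 to 110 mm (the top). The cap does not turn; the bottle can be lifted by it.
- bottle_red: Loose closed amber glass solvent bottle, red screw cap, white label with a red stripe; upright, about 0.2 kg (varies). Origin: centre of the underside, z up; round. Body 56 mm in diameter up to 64 mm high, tapering to a 36 mm neck at 80 mm; cap 42 mm in diameter, from 84 to 110 mm (the top). The cap does not turn; the bottle can be lifted by it.
- bottle_yellow: Loose closed amber glass solvent bottle, yellow screw cap, white label with a yellow stripe; upright, about 0.2 kg (varies). Origin: centre of the underside, z up; round. Body 56 mm in diameter up to 64 mm high, tapering to a 36 mm neck at 80 mm; cap 42 mm in diameter, from 84 to 110 mm (the top). The cap does not turn; the bottle can be lifted by it.
- bottle_green: Loose closed amber glass solvent bottle, green screw cap, white label with a green stripe; upright, about 0.2 kg (varies). Origin: centre of the underside, z up; round. Body 56 mm in diameter up to 64 mm high, tapering to a 36 mm neck at 80 mm; cap 42 mm in diameter, from 84 to 110 mm (the top). The cap does not turn; the bottle can be lifted by it.
- holder_blue: Holder of the blue-capped bottle, fixed to the bench: a shallow round blue cup, open at the top, on a grey flange. Origin: centre of the underside, on the bench, z up. Flange 100 mm in diameter, 4 mm thick; cup 88 mm in outer, 76 mm in inner diameter, rim 16 mm high, flat inner floor 5 mm high.
- holder_red: Holder of the red-capped bottle, fixed to the bench: a shallow round red cup, open at the top, on a grey flange. Origin: centre of the underside, on the bench, z up. Flange 100 mm in diameter, 4 mm thick; cup 88 mm in outer, 76 mm in inner diameter, rim 16 mm high, flat inner floor 5 mm high.
- holder_yellow: Holder of the yellow-capped bottle, fixed to the bench: a shallow round yellow cup, open at the top, on a grey flange. Origin: centre of the underside, on the bench, z up. Flange 100 mm in diameter, 4 mm thick; cup 88 mm in outer, 76 mm in inner diameter, rim 16 mm high, flat inner floor 5 mm high.
- holder_green: Holder of the green-capped bottle, fixed to the bench: a shallow round green cup, open at the top, on a grey flange. Origin: centre of the underside, on the bench, z up. Flange 100 mm in diameter, 4 mm thick; cup 88 mm in outer, 76 mm in inner diameter, rim 16 mm high, flat inner floor 5 mm high.
- beaker: Bystander, to be left alone: loose empty clear glass beaker, 68 mm in diameter, 90 mm high, standing upright at the robot's right (-y) side of the work. Origin: centre of the underside.
- tipbox: Bystander, to be left alone: loose white pipette tip box, 85 x 120 x 52 mm high, with rows of yellow tips on a blue plate, at the robot's left (+y) side of the work. Origin: centre of the underside.
There are look-alikes about, which are no part of the job. Leave any black or turquoise look-alike of the bottle_green alone.

How it is judged:
By the outcome, as a careful person would: the job done as asked, in the order asked, and still so for the second after the job is handed in, with the robot touching nothing.
It also fails if it takes over 96 s, if anything falls off the work surface, if the arm or the gripper's body presses on something with over 40 N, if the wrist force passes 120 N, or if a joint passes its speed limit or range.

## Working session

There is one attempt and no reset: what is moved stays moved. The work goes in short steps, Python scripts to look and compute and a tool call to move; the robot and the scene stay as the last step left them, time stands still between calls to the robot, and variables do not carry over. Pictures are saved under pics/ and viewed, at most 14 in all, crops included, and the job is handed in when it is done.

Besides the shell and the picture viewer there is one more tool, called as a command line: name --argument value ..., lists and objects as JSON in quotes. play_rows: Moves the arm, as the interface text tells. Its arguments: {"type":"object","properties":{"motion":{"type":"array"},"fingers":{"type":"number"}},"required":["motion"]}

```bash
mkdir -p pics; ls; python3 - <<'E'
from plant import ctrl,cams
import cv2
print(ctrl.get_obs())
for n in("scene","top"):
    c=cams.get_calibration(n);print(c)
    cv2.imwrite(f"pics/{n}0.png",cams.snapshot(n))
E
```

```text
pics
{'clock': 0.0, 'joint_pos': array([-5.40241147e+01,  2.05912242e+01,  6.33801896e-01, -2.22275410e-02,
       -7.01356421e+01, -1.65074081e+01]), 'qvel': array([ 0.04002251,  0.05140543, -0.04214883, -0.00705206, -0.01545571,
        0.02743067]), 'tau': array([-2.56829720e-03, -5.82714701e+01,  2.93046731e+01,  6.99692845e+00,
        6.77647971e-03, -1.25423503e-04]), 'tool_pos': array([ 0.22479608, -0.63594327,  0.22561865]), 'orientation': array([ 1.79904834e+02, -6.41208771e-03, -1.60539087e+02]), 'force': array([ 0.93966336, -0.64651934,  1.29186021]), 'moment': array([ 0.06266436,  0.00426343, -0.00093321]), 'gripper_force': 0.0, 'opening': 0.08733093937636316}
{'vertical_fov': 55.13214752274276, 'cx': 318.6330852934424, 'cy': 240.94368900138045, 'k1': -0.0940256402958577, 'position': array([0.94710289, 0.47024513, 1.03543358]), 'rotation': array([ 33.34659054,  -0.69494101, 136.48564868])}
{'vertical_fov': 45.123343100137156, 'cx': 326.247024812149, 'cy': 245.17307324291542, 'k1': 0.001850811222056578, 'position': array([0.25663883, 0.03077977, 1.68258276]), 'rotation': array([  8.1660849 ,  -0.44358884, -90.47610543])}
```

View pics/top0.png

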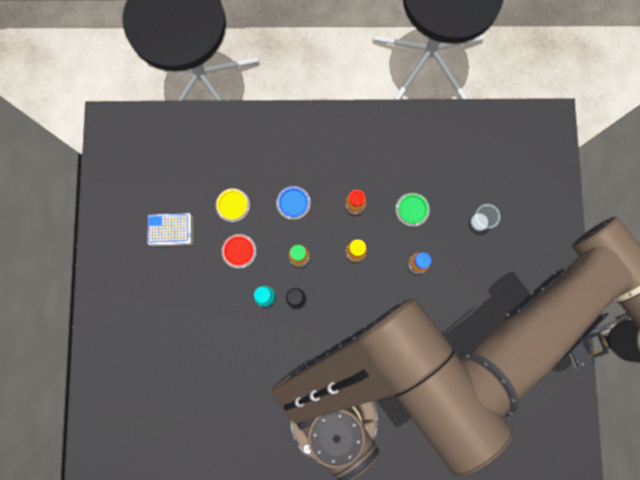

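View pics/scene0.png

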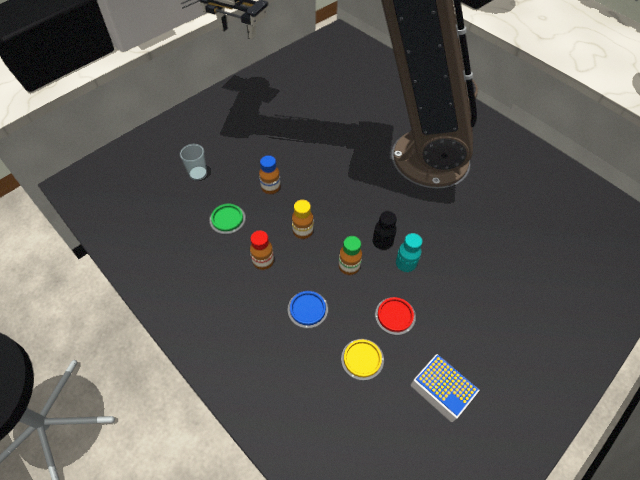

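Top view, caps: blue (423,261), red (356,198), yellow (357,247), green (298,253). The look-alikes are turquoise (264,296) and black (296,298). Holders: yellow (233,205), blue (293,202), red (239,251), green (412,209). The bottle at (298,253) has amber glass and a green cap, so it fits bottle_green. I'll confirm that in a crop and measure the rest.

```bash
cat > h.py <<'E'
from plant import ctrl,cams
import cv2,numpy as np
from scipy.spatial.transform import Rotation as R
from scipy.optimize import least_squares
def proj(n,P):
    c=cams.get_calibration(n)
    q=(np.atleast_2d(P)-c["position"])@R.from_euler("xyz",c["rotation"],degrees=True).as_matrix()
    s=np.c_[q[:,0],-q[:,1]]/-q[:,2:]
    s=s*(1+c["k1"]*(s**2).sum(1,keepdims=True))
    f=240/np.tan(np.radians(c["vertical_fov"]/2))
    return s*f+[c["cx"],c["cy"]]
def hullc(pts):
    m=cv2.moments(cv2.convexHull(pts.astype(np.float32)));return np.array([m["m10"],m["m01"]])/m["m00"],m["m00"]
def model(n,xy,r,z0,z1):
    t=np.linspace(0,2*np.pi,60)
    return hullc(proj(n,np.vstack([np.c_[xy[0]+r*np.cos(t),xy[1]+r*np.sin(t),0*t+z] for z in(z0,z1)])))
HUE={"blue":(100,125),"red":(-6,6),"yellow":(24,35),"green":(50,75),"turq":(83,97)}
def blobs(img,col):
    h=cv2.cvtColor(img,cv2.COLOR_BGR2HSV).astype(int);H=h[...,0].copy();H[H>170]-=180
    a,b=HUE[col];m=((H>=a)&(H<=b)&(h[...,1]>150)&(h[...,2]>70)).astype(np.uint8)
    k,l=cv2.findContours(m,cv2.RETR_EXTERNAL,cv2.CHAIN_APPROX_NONE)
    out=[]
    for c in k:
        if len(c)<8:continue
        c=cv2.convexHull(c);mm=cv2.moments(c)
        if mm["m00"]>60: out.append((mm["m10"]/mm["m00"],mm["m01"]/mm["m00"],mm["m00"]))
    return out
def fit(o,r,z0,z1):  # o: {cam:(u,v)}
    f=lambda p:np.concatenate([model(n,p,r,z0,z1)[0]-o[n][:2] for n in o])
    s=least_squares(f,[.55,0],x_scale=.1,diff_step=1e-4);return s.x,s.fun
E
python3 - <<'E'
from h import *
im={n:cv2.imread(f"pics/{n}0.png") for n in("scene","top")}
for c in HUE:
    for n in im: print(c,n,np.round(blobs(im[n],c),1).tolist())
cv2.imwrite("pics/crop.png",cv2.resize(im["scene"][140:300,150:450],None,fx=2.6,fy=2.6,interpolation=cv2.INTER_CUBIC))
E
```

```text
blue scene [[444.2, 384.9, 1528.5], [307.4, 307.5, 927.5], [267.6, 163.1, 199.0]]
blue top [[422.7, 259.8, 173.0], [154.5, 220.5, 76.5], [292.8, 201.9, 590.0]]
red scene [[395.3, 314.0, 945.0], [259.2, 239.6, 267.5]]
red top [[238.2, 250.5, 623.0], [356.5, 197.3, 184.0]]
yellow scene [[362.3, 357.7, 1068.0], [301.9, 208.0, 205.5]]
yellow top [[357.4, 247.4, 185.5], [231.9, 204.1, 629.5]]
green scene [[351.5, 245.0, 248.5], [226.7, 216.9, 636.0]]
green top [[297.5, 252.1, 145.0], [412.6, 208.6, 582.0]]
turq scene [[409.0, 252.4, 706.5]]
turq top [[264.2, 295.9, 319.0]]
```

View pics/crop.png

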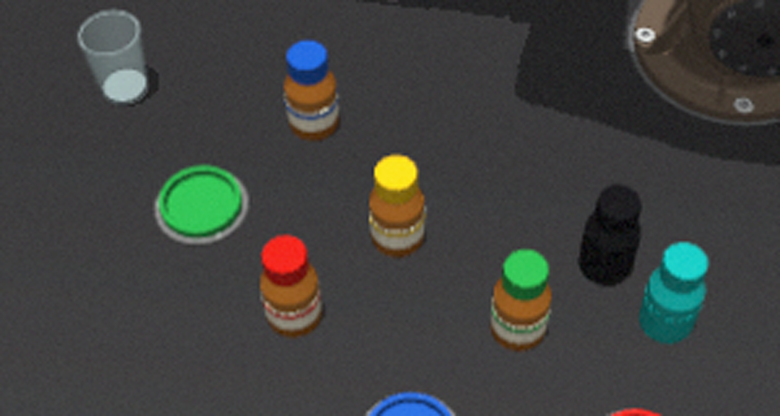

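The crop shows four amber bottles with blue, red, yellow and green caps. The green-capped one is at crop (522,300). The black (610,235) and turquoise (672,290) ones are look-alikes to leave alone.

```bash
cat >> h.py <<'E'
def measure(im):
    res={}
    for c in("blue","red","yellow","green"):
        b={n:blobs(im[n],c) for n in im}
        for kind,(r,z0,z1) in {"bottle":(.021,.084,.110),"holder":(.044,.004,.016)}.items():
            best=None
            import itertools
            for combo in itertools.product(*b.values()):
                o=dict(zip(b,combo));x,f=fit(o,r,z0,z1)
                ar=[o[n][2]/model(n,x,r,z0,z1)[1] for n in o]
                e=np.abs(f).max()
                if best is None or e+10*np.abs(np.array(ar)-.8).sum()<best[0]: best=(e+10*np.abs(np.array(ar)-.8).sum(),x,f,ar)
            res[c,kind]=best[1];print(c,kind,best[1].round(4),"res",best[2].round(1),"area",np.round(best[3],2),"R",np.hypot(*best[1]).round(3))
    return res
E
python3 - <<'E'
from h import *
measure({n:cv2.imread(f"pics/{n}0.png") for n in("scene","top")})
im=cv2.imread("pics/top0.png")
# beaker and tipbox, approx at z=0.09/.05; lookalikes
def bp(uv,z,n="top"):
    return least_squares(lambda p:proj(n,[p[0],p[1],z])[0]-uv,[.5,0]).x.round(3)
print("beaker",bp((487,215),.09),bp((480,223),.0),"box",bp((169,229),.052),"black",bp((296,297),.11),"turq",bp((264,295),.1))
E
```

```text
blue bottle [ 0.4406 -0.2505] res [0.  0.5 0.3 0.2] area [0.85 0.83] R 0.507
blue holder [0.6267 0.1123] res [ 0.3  0.2  0.4 -0.1] area [0.92 0.83] R 0.637
red bottle [ 0.6182 -0.0705] res [0.1 0.6 0.4 0.3] area [0.91 0.9 ] R 0.622
red holder [0.483  0.2715] res [ 0.3  0.2  0.4 -0.1] area [0.93 0.85] R 0.554
yellow bottle [ 0.4763 -0.0708] res [0.1 0.6 0.5 0.2] area [0.76 0.93] R 0.482
yellow holder [0.6212 0.292 ] res [ 0.2  0.2  0.4 -0.1] area [0.91 0.88] R 0.686
green bottle [0.4643 0.0949] res [0.1 0.6 0.5 0.3] area [0.84 0.73] R 0.474
green holder [ 0.6041 -0.2413] res [ 0.3  0.3  0.4 -0.1] area [0.88 0.82] R 0.651
beaker [ 0.568 -0.436] [ 0.561 -0.441] box [0.54  0.465] black [0.341 0.1  ] turq [0.347 0.188]
```

The fits from the two views agree to within 0.6 px, and all the positions are in reach. First I move above bottle_blue and turn the tool to yaw 180°, so that tool x = -X and tool y = +Y.

play_rows --motion '[{"rz":0.973},{"rz":0.973},{"rz":0.973},{"rz":0.973},{"rz":0.973},{"x":-0.55,"y":1},{"x":-0.55,"y":1},{"x":-0.55,"y":1},{"x":-0.55,"y":1},{"x":-0.55,"y":1},{"x":-0.55,"y":1},{"x":-0.55,"y":1},{"x":-0.55,"y":1},{"x":-0.55,"y":1},{"x":-0.55,"y":1},{"x":-0.55,"y":1},{"x":-0.55,"y":1},{"x":-0.55,"y":1},{"x":-0.55,"y":1},{"x":-0.55,"y":1}]' --fingers 1

```text
$.motion[0]: bad value
```

play_rows --motion '[{"x":0,"y":0,"z":0,"rx":0,"ry":0,"rz":0.973}]' --fingers 1

```text
clock: 0.22
tool_pos: [0.2248, -0.6361, 0.2259]
orientation: [179.9, -0.0, -164.5]
force: [1.2, -0.0, 0.0]
opening: 0.0879
gripper_force: 0.0
```

play_rows --motion '[{"x":0,"y":0,"z":0,"rx":0,"ry":0,"rz":0.973},{"x":0,"y":0,"z":0,"rx":0,"ry":0,"rz":0.973},{"x":0,"y":0,"z":0,"rx":0,"ry":0,"rz":0.973},{"x":0,"y":0,"z":0,"rx":0,"ry":0,"rz":0.973},{"x":-0.55,"y":1,"z":0,"rx":0,"ry":0,"rz":0},{"x":-0.55,"y":1,"z":0,"rx":0,"ry":0,"rz":0},{"x":-0.55,"y":1,"z":0,"rx":0,"ry":0,"rz":0},{"x":-0.55,"y":1,"z":0,"rx":0,"ry":0,"rz":0},{"x":-0.55,"y":1,"z":0,"rx":0,"ry":0,"rz":0},{"x":-0.55,"y":1,"z":0,"rx":0,"ry":0,"rz":0},{"x":-0.55,"y":1,"z":0,"rx":0,"ry":0,"rz":0},{"x":-0.55,"y":1,"z":0,"rx":0,"ry":0,"rz":0},{"x":-0.55,"y":1,"z":0,"rx":0,"ry":0,"rz":0},{"x":-0.55,"y":1,"z":0,"rx":0,"ry":0,"rz":0},{"x":-0.55,"y":1,"z":0,"rx":0,"ry":0,"rz":0},{"x":-0.55,"y":1,"z":0,"rx":0,"ry":0,"rz":0},{"x":-0.55,"y":1,"z":0,"rx":0,"ry":0,"rz":0},{"x":-0.55,"y":1,"z":0,"rx":0,"ry":0,"rz":0},{"x":-0.55,"y":1,"z":0,"rx":0,"ry":0,"rz":0},{"x":0,"y":0,"z":0,"rx":0,"ry":0,"rz":0}]'

```text
clock: 2.72
tool_pos: [0.4317, -0.2601, 0.2264]
orientation: [180.0, -0.0, -179.9]
force: [0.1, 0.3, 0.8]
opening: 0.0876
gripper_force: 0.0
```

play_rows --motion '[{"x":-0.18,"y":0.19,"z":0,"rx":0,"ry":0,"rz":0},{"x":-0.18,"y":0.19,"z":0,"rx":0,"ry":0,"rz":0},{"x":0,"y":0,"z":0.8,"rx":0,"ry":0,"rz":0},{"x":0,"y":0,"z":0.8,"rx":0,"ry":0,"rz":0},{"x":0,"y":0,"z":0.8,"rx":0,"ry":0,"rz":0},{"x":0,"y":0,"z":0.8,"rx":0,"ry":0,"rz":0},{"x":0,"y":0,"z":0.8,"rx":0,"ry":0,"rz":0},{"x":0,"y":0,"z":0.8,"rx":0,"ry":0,"rz":0},{"x":0,"y":0,"z":0.66,"rx":0,"ry":0,"rz":0},{"x":0,"y":0,"z":0.4,"rx":0,"ry":0,"rz":0},{"x":0,"y":0,"z":0,"rx":0,"ry":0,"rz":0},{"x":0,"y":0,"z":0,"rx":0,"ry":0,"rz":0}]'

```text
clock: 4.22
tool_pos: [0.4406, -0.2521, 0.0806]
orientation: [-180.0, 0.0, -180.0]
force: [0.4, 0.4, 0.9]
opening: 0.0873
gripper_force: 0.0
```

play_rows --motion '[{"x":0,"y":0,"z":0,"rx":0,"ry":0,"rz":0},{"x":0,"y":0,"z":0,"rx":0,"ry":0,"rz":0},{"x":0,"y":0,"z":0,"rx":0,"ry":0,"rz":0},{"x":0,"y":0,"z":0,"rx":0,"ry":0,"rz":0},{"x":0,"y":0,"z":0,"rx":0,"ry":0,"rz":0},{"x":0,"y":0,"z":0,"rx":0,"ry":0,"rz":0}]' --fingers -1

```text
clock: 4.97
tool_pos: [0.4401, -0.2518, 0.08]
orientation: [180.0, -0.0, -180.0]
force: [-0.4, 0.4, -0.1]
opening: 0.0413
gripper_force: 30.0
```

play_rows --motion '[{"x":0,"y":0,"z":-0.4,"rx":0,"ry":0,"rz":0},{"x":0,"y":0,"z":-0.8,"rx":0,"ry":0,"rz":0},{"x":0,"y":0,"z":-1,"rx":0,"ry":0,"rz":0},{"x":0,"y":0,"z":-1,"rx":0,"ry":0,"rz":0},{"x":0,"y":0,"z":-1,"rx":0,"ry":0,"rz":0},{"x":0,"y":0,"z":-1,"rx":0,"ry":0,"rz":0},{"x":0,"y":0,"z":-0.4,"rx":0,"ry":0,"rz":0},{"x":0,"y":0,"z":0,"rx":0,"ry":0,"rz":0}]'

```text
clock: 5.98
tool_pos: [0.4402, -0.2518, 0.2204]
orientation: [180.0, 0.1, -180.0]
force: [0.1, 0.2, -3.1]
opening: 0.0413
gripper_force: 30.0
```

play_rows --motion '[{"x":-0.2,"y":0.4,"z":0,"rx":0,"ry":0,"rz":0},{"x":-0.4,"y":0.8,"z":0,"rx":0,"ry":0,"rz":0},{"x":-0.49,"y":0.95,"z":0,"rx":0,"ry":0,"rz":0},{"x":-0.49,"y":0.95,"z":0,"rx":0,"ry":0,"rz":0},{"x":-0.49,"y":0.95,"z":0,"rx":0,"ry":0,"rz":0},{"x":-0.49,"y":0.95,"z":0,"rx":0,"ry":0,"rz":0},{"x":-0.49,"y":0.95,"z":0,"rx":0,"ry":0,"rz":0},{"x":-0.49,"y":0.95,"z":0,"rx":0,"ry":0,"rz":0},{"x":-0.49,"y":0.95,"z":0,"rx":0,"ry":0,"rz":0},{"x":-0.49,"y":0.95,"z":0,"rx":0,"ry":0,"rz":0},{"x":-0.49,"y":0.95,"z":0,"rx":0,"ry":0,"rz":0},{"x":-0.49,"y":0.95,"z":0,"rx":0,"ry":0,"rz":0},{"x":-0.49,"y":0.95,"z":0,"rx":0,"ry":0,"rz":0},{"x":-0.49,"y":0.95,"z":0,"rx":0,"ry":0,"rz":0},{"x":-0.49,"y":0.95,"z":0,"rx":0,"ry":0,"rz":0},{"x":-0.3,"y":0.6,"z":0,"rx":0,"ry":0,"rz":0},{"x":-0.2,"y":0.4,"z":0,"rx":0,"ry":0,"rz":0},{"x":0,"y":0,"z":0,"rx":0,"ry":0,"rz":0},{"x":0,"y":0,"z":0,"rx":0,"ry":0,"rz":0}]'

```text
clock: 8.35
tool_pos: [0.6266, 0.1114, 0.2201]
orientation: [-180.0, -0.0, 180.0]
force: [-0.1, 0.1, -2.3]
opening: 0.0412
gripper_force: 30.0
```

```bash
python3 - <<'E'
from h import *
a=[cams.snapshot(n) for n in("scene","top")]
cv2.imwrite("pics/t1.png",np.hstack([a[0][100:400,150:450],cv2.resize(a[1][150:300,200:450],(500,300))]))
print(ctrl.get_obs()["tool_pos"],ctrl.get_obs()["force"],blobs(a[0],"blue"))
E
```

```text
[0.62660215 0.11130005 0.22030376] [-0.40046843  0.30210338 -2.92056451] [(471.12138728323697, 390.8477842003853, 86.5), (444.1977974048631, 384.88191036964344, 1528.5), (307.4230839249954, 307.7012561441835, 915.5)]
```

View pics/t1.png

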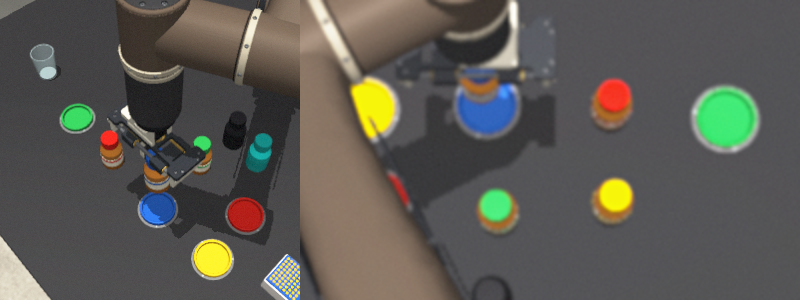

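The crop shows the blue bottle hanging upright in the gripper over the blue holder. I lower it.

play_rows --motion '[{"x":0,"y":0.04,"z":0.5,"rx":0,"ry":0,"rz":0},{"x":0,"y":0,"z":0.9,"rx":0,"ry":0,"rz":0},{"x":0,"y":0,"z":1,"rx":0,"ry":0,"rz":0},{"x":0,"y":0,"z":1,"rx":0,"ry":0,"rz":0},{"x":0,"y":0,"z":0.8,"rx":0,"ry":0,"rz":0},{"x":0,"y":0,"z":0.6,"rx":0,"ry":0,"rz":0},{"x":0,"y":0,"z":0.3,"rx":0,"ry":0,"rz":0},{"x":0,"y":0,"z":0.15,"rx":0,"ry":0,"rz":0},{"x":0,"y":0,"z":0.1,"rx":0,"ry":0,"rz":0},{"x":0,"y":0,"z":0,"rx":0,"ry":0,"rz":0},{"x":0,"y":0,"z":0,"rx":0,"ry":0,"rz":0}]'

```text
clock: 9.82
tool_pos: [0.6271, 0.113, 0.0868]
orientation: [180.0, 0.0, -180.0]
force: [0.9, 0.5, -1.9]
opening: 0.0417
gripper_force: 30.0
```

play_rows --motion '[{"x":0,"y":0,"z":0.04,"rx":0,"ry":0,"rz":0},{"x":0,"y":0,"z":0.03,"rx":0,"ry":0,"rz":0},{"x":0,"y":0,"z":0,"rx":0,"ry":0,"rz":0}]'

```text
clock: 10.2
tool_pos: [0.6272, 0.113, 0.085]
orientation: [180.0, 0.0, -180.0]
force: [-0.8, 0.8, 1.2]
opening: 0.0418
gripper_force: 30.0
```

play_rows --motion '[{"x":0,"y":0,"z":0,"rx":0,"ry":0,"rz":0},{"x":0,"y":0,"z":0,"rx":0,"ry":0,"rz":0},{"x":0,"y":0,"z":0,"rx":0,"ry":0,"rz":0},{"x":0,"y":0,"z":0,"rx":0,"ry":0,"rz":0},{"x":0,"y":0,"z":0,"rx":0,"ry":0,"rz":0},{"x":0,"y":0,"z":-0.4,"rx":0,"ry":0,"rz":0},{"x":0,"y":0,"z":-0.8,"rx":0,"ry":0,"rz":0},{"x":0,"y":0,"z":-0.9,"rx":0,"ry":0,"rz":0},{"x":0,"y":0,"z":-0.9,"rx":0,"ry":0,"rz":0},{"x":0.04,"y":-0.4,"z":0,"rx":0,"ry":0,"rz":0},{"x":0.04,"y":-0.8,"z":0,"rx":0,"ry":0,"rz":0},{"x":0.04,"y":-0.95,"z":0,"rx":0,"ry":0,"rz":0},{"x":0.04,"y":-0.95,"z":0,"rx":0,"ry":0,"rz":0},{"x":0.04,"y":-0.95,"z":0,"rx":0,"ry":0,"rz":0},{"x":0.04,"y":-0.95,"z":0,"rx":0,"ry":0,"rz":0},{"x":0.04,"y":-0.95,"z":0,"rx":0,"ry":0,"rz":0},{"x":0.04,"y":-0.95,"z":0,"rx":0,"ry":0,"rz":0},{"x":0.04,"y":-0.44,"z":0,"rx":0,"ry":0,"rz":0},{"x":0,"y":0,"z":0,"rx":0,"ry":0,"rz":0},{"x":0,"y":0,"z":0,"rx":0,"ry":0,"rz":0}]' --fingers 1

```text
clock: 12.7
tool_pos: [0.6179, -0.0703, 0.1595]
orientation: [180.0, 0.0, -180.0]
force: [0.1, -0.2, -0.0]
opening: 0.0875
gripper_force: 0.0
```

```bash
python3 - <<'E'
from h import *
a=[cams.snapshot(n) for n in("scene","top")]
cv2.imwrite("pics/t2.png",np.hstack([a[0][100:400,150:450],cv2.resize(a[1][150:300,200:450],(500,300))]))
print(ctrl.get_obs()["tool_pos"],{n:np.round(blobs(i,"blue"),1).tolist() for n,i in zip("st",a)}, fit({"top":min(blobs(a[1],"blue"),key=lambda b:np.hypot(b[0]-293,b[1]-185))},.021,.089,.115))
E
```

```text
[ 0.61799327 -0.06993934  0.15958285] {'s': [[471.1, 390.9, 87.0], [444.2, 384.9, 1528.5], [307.3, 309.0, 834.0], [308.0, 290.1, 298.0]], 't': [[154.5, 220.5, 76.5]]} (array([0.55576771, 0.49226696]), array([ 3.80080337e-07, -3.72719626e-07]))
```

View pics/t2.png

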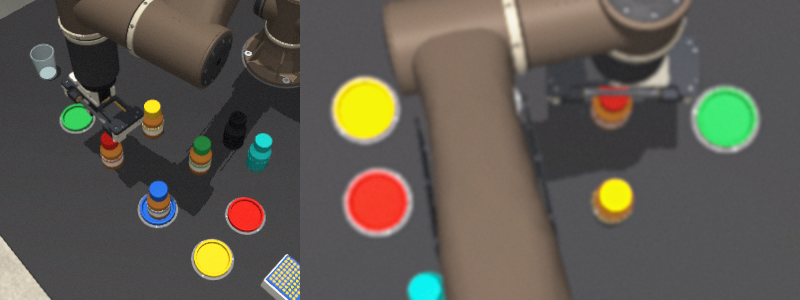

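The blue bottle stands upright in the blue holder, with its cap at (158,188) in the crop. Next is red.

play_rows --motion '[{"x":0,"y":0,"z":0.5,"rx":0,"ry":0,"rz":0},{"x":0,"y":0,"z":0.8,"rx":0,"ry":0,"rz":0},{"x":0,"y":0,"z":0.8,"rx":0,"ry":0,"rz":0},{"x":0,"y":0,"z":0.7,"rx":0,"ry":0,"rz":0},{"x":0,"y":0,"z":0.38,"rx":0,"ry":0,"rz":0},{"x":0,"y":0,"z":0,"rx":0,"ry":0,"rz":0},{"x":0,"y":0,"z":0,"rx":0,"ry":0,"rz":0}]'

```text
clock: 13.68
tool_pos: [0.6184, -0.0705, 0.0807]
orientation: [-180.0, 0.1, -180.0]
force: [0.7, -0.6, 0.7]
opening: 0.0878
gripper_force: 0.0
```

play_rows --motion '[{"x":0,"y":0,"z":0,"rx":0,"ry":0,"rz":0},{"x":0,"y":0,"z":0,"rx":0,"ry":0,"rz":0},{"x":0,"y":0,"z":0,"rx":0,"ry":0,"rz":0},{"x":0,"y":0,"z":0,"rx":0,"ry":0,"rz":0},{"x":0,"y":0,"z":0,"rx":0,"ry":0,"rz":0},{"x":0,"y":0,"z":0,"rx":0,"ry":0,"rz":0}]' --fingers -1

```text
clock: 14.42
tool_pos: [0.6179, -0.0705, 0.0801]
orientation: [180.0, 0.0, -180.0]
force: [-1.0, 1.1, 0.5]
opening: 0.041
gripper_force: 30.0
```

play_rows --motion '[{"x":0,"y":0,"z":-0.4,"rx":0,"ry":0,"rz":0},{"x":0,"y":0,"z":-0.8,"rx":0,"ry":0,"rz":0},{"x":0,"y":0,"z":-1,"rx":0,"ry":0,"rz":0},{"x":0,"y":0,"z":-1,"rx":0,"ry":0,"rz":0},{"x":0,"y":0,"z":-1,"rx":0,"ry":0,"rz":0},{"x":0,"y":0,"z":-1,"rx":0,"ry":0,"rz":0},{"x":0,"y":0,"z":-0.4,"rx":0,"ry":0,"rz":0},{"x":0,"y":0,"z":0,"rx":0,"ry":0,"rz":0}]'

```text
clock: 15.42
tool_pos: [0.6179, -0.0705, 0.2204]
orientation: [180.0, 0.0, 180.0]
force: [0.1, -0.0, -4.1]
opening: 0.0416
gripper_force: 30.0
```

play_rows --motion '[{"x":0.16,"y":0.4,"z":0,"rx":0,"ry":0,"rz":0},{"x":0.32,"y":0.8,"z":0,"rx":0,"ry":0,"rz":0},{"x":0.38,"y":0.96,"z":0,"rx":0,"ry":0,"rz":0},{"x":0.38,"y":0.96,"z":0,"rx":0,"ry":0,"rz":0},{"x":0.38,"y":0.96,"z":0,"rx":0,"ry":0,"rz":0},{"x":0.38,"y":0.96,"z":0,"rx":0,"ry":0,"rz":0},{"x":0.38,"y":0.96,"z":0,"rx":0,"ry":0,"rz":0},{"x":0.38,"y":0.96,"z":0,"rx":0,"ry":0,"rz":0},{"x":0.38,"y":0.96,"z":0,"rx":0,"ry":0,"rz":0},{"x":0.38,"y":0.96,"z":0,"rx":0,"ry":0,"rz":0},{"x":0.38,"y":0.96,"z":0,"rx":0,"ry":0,"rz":0},{"x":0.38,"y":0.96,"z":0,"rx":0,"ry":0,"rz":0},{"x":0.38,"y":0.96,"z":0,"rx":0,"ry":0,"rz":0},{"x":0.38,"y":0.96,"z":0,"rx":0,"ry":0,"rz":0},{"x":0.22,"y":0.6,"z":0,"rx":0,"ry":0,"rz":0},{"x":0.14,"y":0.36,"z":0,"rx":0,"ry":0,"rz":0},{"x":0,"y":0,"z":0,"rx":0,"ry":0,"rz":0},{"x":0,"y":0,"z":0,"rx":0,"ry":0,"rz":0}]'

```text
clock: 17.68
tool_pos: [0.4829, 0.2709, 0.22]
orientation: [-180.0, -0.0, 180.0]
force: [-0.4, -0.2, -3.0]
opening: 0.0411
gripper_force: 30.0
```

play_rows --motion '[{"x":0,"y":0,"z":0.5,"rx":0,"ry":0,"rz":0},{"x":0,"y":0,"z":0.9,"rx":0,"ry":0,"rz":0},{"x":0,"y":0,"z":1,"rx":0,"ry":0,"rz":0},{"x":0,"y":0,"z":1,"rx":0,"ry":0,"rz":0},{"x":0,"y":0,"z":0.8,"rx":0,"ry":0,"rz":0},{"x":0,"y":0,"z":0.6,"rx":0,"ry":0,"rz":0},{"x":0,"y":0,"z":0.3,"rx":0,"ry":0,"rz":0},{"x":0,"y":0,"z":0.15,"rx":0,"ry":0,"rz":0},{"x":0,"y":0,"z":0.1,"rx":0,"ry":0,"rz":0},{"x":0,"y":0,"z":0.04,"rx":0,"ry":0,"rz":0},{"x":0,"y":0,"z":0.03,"rx":0,"ry":0,"rz":0},{"x":0,"y":0,"z":0,"rx":0,"ry":0,"rz":0},{"x":0,"y":0,"z":0,"rx":0,"ry":0,"rz":0}]'

```text
clock: 19.3
tool_pos: [0.4831, 0.2716, 0.085]
orientation: [180.0, 0.0, -180.0]
force: [-0.4, 0.1, 0.5]
opening: 0.0415
gripper_force: 30.0
```

play_rows --motion '[{"x":0,"y":0,"z":0,"rx":0,"ry":0,"rz":0},{"x":0,"y":0,"z":0,"rx":0,"ry":0,"rz":0},{"x":0,"y":0,"z":0,"rx":0,"ry":0,"rz":0},{"x":0,"y":0,"z":0,"rx":0,"ry":0,"rz":0},{"x":0,"y":0,"z":0,"rx":0,"ry":0,"rz":0},{"x":0,"y":0,"z":-0.4,"rx":0,"ry":0,"rz":0},{"x":0,"y":0,"z":-0.8,"rx":0,"ry":0,"rz":0},{"x":0,"y":0,"z":-0.9,"rx":0,"ry":0,"rz":0},{"x":0,"y":0,"z":-0.9,"rx":0,"ry":0,"rz":0}]' --fingers 1

```text
clock: 20.42
tool_pos: [0.4829, 0.2715, 0.161]
orientation: [180.0, 0.0, -180.0]
force: [0.0, -0.1, -0.0]
opening: 0.0876
gripper_force: 0.0
```

play_rows --motion '[{"x":0.02,"y":-0.4,"z":0,"rx":0,"ry":0,"rz":0},{"x":0.02,"y":-0.8,"z":0,"rx":0,"ry":0,"rz":0},{"x":0.02,"y":-0.96,"z":0,"rx":0,"ry":0,"rz":0},{"x":0.02,"y":-0.96,"z":0,"rx":0,"ry":0,"rz":0},{"x":0.02,"y":-0.96,"z":0,"rx":0,"ry":0,"rz":0},{"x":0.02,"y":-0.96,"z":0,"rx":0,"ry":0,"rz":0},{"x":0.02,"y":-0.96,"z":0,"rx":0,"ry":0,"rz":0},{"x":0.02,"y":-0.96,"z":0,"rx":0,"ry":0,"rz":0},{"x":0.02,"y":-0.96,"z":0,"rx":0,"ry":0,"rz":0},{"x":0.02,"y":-0.96,"z":0,"rx":0,"ry":0,"rz":0},{"x":0.02,"y":-0.96,"z":0,"rx":0,"ry":0,"rz":0},{"x":0.02,"y":-0.96,"z":0,"rx":0,"ry":0,"rz":0},{"x":0.02,"y":-0.96,"z":0,"rx":0,"ry":0,"rz":0},{"x":0.01,"y":-0.96,"z":0,"rx":0,"ry":0,"rz":0},{"x":0,"y":-0.6,"z":0,"rx":0,"ry":0,"rz":0},{"x":0,"y":-0.38,"z":0,"rx":0,"ry":0,"rz":0},{"x":0,"y":0,"z":0,"rx":0,"ry":0,"rz":0},{"x":0,"y":0,"z":0,"rx":0,"ry":0,"rz":0}]'

```text
clock: 22.68
tool_pos: [0.4762, -0.0708, 0.1596]
orientation: [180.0, 0.0, -180.0]
force: [-0.2, -0.0, -0.2]
opening: 0.0878
gripper_force: 0.0
```

```bash
python3 - <<'E'
from h import *
a=[cams.snapshot(n) for n in("scene","top")]
cv2.imwrite("pics/t3.png",np.hstack([a[0][100:400,150:450],cv2.resize(a[1][150:300,200:450],(500,300))]))
E
```

```text
(no output)
```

View pics/t3.png

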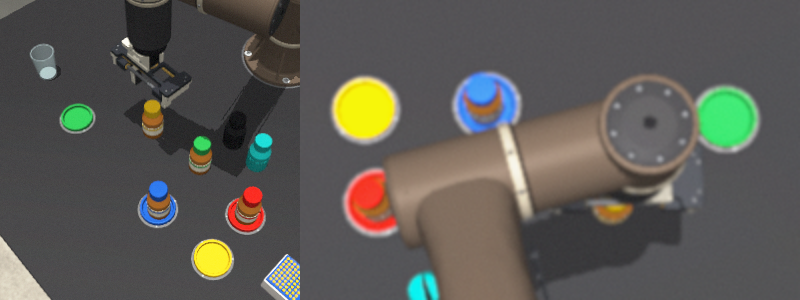

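The red bottle stands upright in the red holder, with its cap at (252,195) in the crop, and blue hasn't moved. Next is yellow.

play_rows --motion '[{"x":0,"y":0,"z":0.5,"rx":0,"ry":0,"rz":0},{"x":0,"y":0,"z":0.8,"rx":0,"ry":0,"rz":0},{"x":0,"y":0,"z":0.8,"rx":0,"ry":0,"rz":0},{"x":0,"y":0,"z":0.7,"rx":0,"ry":0,"rz":0},{"x":0,"y":0,"z":0.38,"rx":0,"ry":0,"rz":0},{"x":0,"y":0,"z":0,"rx":0,"ry":0,"rz":0},{"x":0,"y":0,"z":0,"rx":0,"ry":0,"rz":0}]'

```text
clock: 23.65
tool_pos: [0.4765, -0.071, 0.0805]
orientation: [180.0, 0.0, -180.0]
force: [-0.5, -0.3, 0.5]
opening: 0.0876
gripper_force: 0.0
```

play_rows --motion '[{"x":0,"y":0,"z":0,"rx":0,"ry":0,"rz":0},{"x":0,"y":0,"z":0,"rx":0,"ry":0,"rz":0},{"x":0,"y":0,"z":0,"rx":0,"ry":0,"rz":0},{"x":0,"y":0,"z":0,"rx":0,"ry":0,"rz":0},{"x":0,"y":0,"z":0,"rx":0,"ry":0,"rz":0},{"x":0,"y":0,"z":0,"rx":0,"ry":0,"rz":0}]' --fingers -1

```text
clock: 24.4
tool_pos: [0.4761, -0.0711, 0.0801]
orientation: [180.0, 0.0, -180.0]
force: [-0.7, -0.0, -0.9]
opening: 0.0412
gripper_force: 30.0
```

play_rows --motion '[{"x":0,"y":0,"z":-0.4,"rx":0,"ry":0,"rz":0},{"x":0,"y":0,"z":-0.8,"rx":0,"ry":0,"rz":0},{"x":0,"y":0,"z":-1,"rx":0,"ry":0,"rz":0},{"x":0,"y":0,"z":-1,"rx":0,"ry":0,"rz":0},{"x":0,"y":0,"z":-1,"rx":0,"ry":0,"rz":0},{"x":0,"y":0,"z":-1,"rx":0,"ry":0,"rz":0},{"x":0,"y":0,"z":-0.4,"rx":0,"ry":0,"rz":0},{"x":0,"y":0,"z":0,"rx":0,"ry":0,"rz":0}]'

```text
clock: 25.4
tool_pos: [0.4761, -0.071, 0.2204]
orientation: [180.0, 0.0, -180.0]
force: [-0.1, 0.1, -2.3]
opening: 0.0415
gripper_force: 30.0
```

play_rows --motion '[{"x":-0.16,"y":0.4,"z":0,"rx":0,"ry":0,"rz":0},{"x":-0.32,"y":0.8,"z":0,"rx":0,"ry":0,"rz":0},{"x":-0.385,"y":0.96,"z":0,"rx":0,"ry":0,"rz":0},{"x":-0.385,"y":0.96,"z":0,"rx":0,"ry":0,"rz":0},{"x":-0.385,"y":0.96,"z":0,"rx":0,"ry":0,"rz":0},{"x":-0.385,"y":0.96,"z":0,"rx":0,"ry":0,"rz":0},{"x":-0.385,"y":0.96,"z":0,"rx":0,"ry":0,"rz":0},{"x":-0.385,"y":0.96,"z":0,"rx":0,"ry":0,"rz":0},{"x":-0.385,"y":0.96,"z":0,"rx":0,"ry":0,"rz":0},{"x":-0.385,"y":0.96,"z":0,"rx":0,"ry":0,"rz":0},{"x":-0.385,"y":0.96,"z":0,"rx":0,"ry":0,"rz":0},{"x":-0.385,"y":0.96,"z":0,"rx":0,"ry":0,"rz":0},{"x":-0.385,"y":0.96,"z":0,"rx":0,"ry":0,"rz":0},{"x":-0.385,"y":0.96,"z":0,"rx":0,"ry":0,"rz":0},{"x":-0.385,"y":0.96,"z":0,"rx":0,"ry":0,"rz":0},{"x":-0.2,"y":0.5,"z":0,"rx":0,"ry":0,"rz":0},{"x":-0.115,"y":0.34,"z":0,"rx":0,"ry":0,"rz":0},{"x":0,"y":0,"z":0,"rx":0,"ry":0,"rz":0},{"x":0,"y":0,"z":0,"rx":0,"ry":0,"rz":0}]'

```text
clock: 27.78
tool_pos: [0.6209, 0.2913, 0.2202]
orientation: [-180.0, -0.0, 180.0]
force: [0.3, 0.0, -1.3]
opening: 0.0414
gripper_force: 30.0
```

play_rows --motion '[{"x":0,"y":0,"z":0.5,"rx":0,"ry":0,"rz":0},{"x":0,"y":0,"z":0.9,"rx":0,"ry":0,"rz":0},{"x":0,"y":0,"z":1,"rx":0,"ry":0,"rz":0},{"x":0,"y":0,"z":1,"rx":0,"ry":0,"rz":0},{"x":0,"y":0,"z":0.8,"rx":0,"ry":0,"rz":0},{"x":0,"y":0,"z":0.6,"rx":0,"ry":0,"rz":0},{"x":0,"y":0,"z":0.3,"rx":0,"ry":0,"rz":0},{"x":0,"y":0,"z":0.15,"rx":0,"ry":0,"rz":0},{"x":0,"y":0,"z":0.1,"rx":0,"ry":0,"rz":0},{"x":0,"y":0,"z":0.04,"rx":0,"ry":0,"rz":0},{"x":0,"y":0,"z":0.03,"rx":0,"ry":0,"rz":0},{"x":0,"y":0,"z":0,"rx":0,"ry":0,"rz":0},{"x":0,"y":0,"z":0,"rx":0,"ry":0,"rz":0}]'

```text
clock: 29.4
tool_pos: [0.6214, 0.2921, 0.0851]
orientation: [180.0, 0.0, -180.0]
force: [-0.0, 0.3, 1.8]
opening: 0.0411
gripper_force: 30.0
```

play_rows --motion '[{"x":0,"y":0,"z":0,"rx":0,"ry":0,"rz":0},{"x":0,"y":0,"z":0,"rx":0,"ry":0,"rz":0},{"x":0,"y":0,"z":0,"rx":0,"ry":0,"rz":0},{"x":0,"y":0,"z":0,"rx":0,"ry":0,"rz":0},{"x":0,"y":0,"z":0,"rx":0,"ry":0,"rz":0},{"x":0,"y":0,"z":-0.4,"rx":0,"ry":0,"rz":0},{"x":0,"y":0,"z":-0.8,"rx":0,"ry":0,"rz":0},{"x":0,"y":0,"z":-0.9,"rx":0,"ry":0,"rz":0},{"x":0,"y":0,"z":-0.9,"rx":0,"ry":0,"rz":0}]' --fingers 1

```text
clock: 30.52
tool_pos: [0.6212, 0.292, 0.1611]
orientation: [180.0, 0.0, -180.0]
force: [-0.3, -0.1, 1.0]
opening: 0.0879
gripper_force: 0.0
```

play_rows --motion '[{"x":0.32,"y":-0.4,"z":0,"rx":0,"ry":0,"rz":0},{"x":0.64,"y":-0.8,"z":0,"rx":0,"ry":0,"rz":0},{"x":0.757,"y":-0.95,"z":0,"rx":0,"ry":0,"rz":0},{"x":0.757,"y":-0.95,"z":0,"rx":0,"ry":0,"rz":0},{"x":0.757,"y":-0.95,"z":0,"rx":0,"ry":0,"rz":0},{"x":0.757,"y":-0.95,"z":0,"rx":0,"ry":0,"rz":0},{"x":0.757,"y":-0.95,"z":0,"rx":0,"ry":0,"rz":0},{"x":0.757,"y":-0.95,"z":0,"rx":0,"ry":0,"rz":0},{"x":0.48,"y":-0.6,"z":0,"rx":0,"ry":0,"rz":0},{"x":0.3,"y":-0.38,"z":0,"rx":0,"ry":0,"rz":0},{"x":0,"y":0,"z":0,"rx":0,"ry":0,"rz":0},{"x":0,"y":0,"z":0,"rx":0,"ry":0,"rz":0}]'

```text
clock: 32.02
tool_pos: [0.4646, 0.0954, 0.1596]
orientation: [180.0, 0.0, -180.0]
force: [-0.7, 1.1, -0.1]
opening: 0.0876
gripper_force: 0.0
```

```bash
python3 - <<'E'
from h import *
a=[cams.snapshot(n) for n in("scene","top")]
cv2.imwrite("pics/t4.png",np.hstack([a[0][100:400,150:450],cv2.resize(a[1][150:300,200:450],(500,300))]))
E
```

```text
(no output)
```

View pics/t4.png

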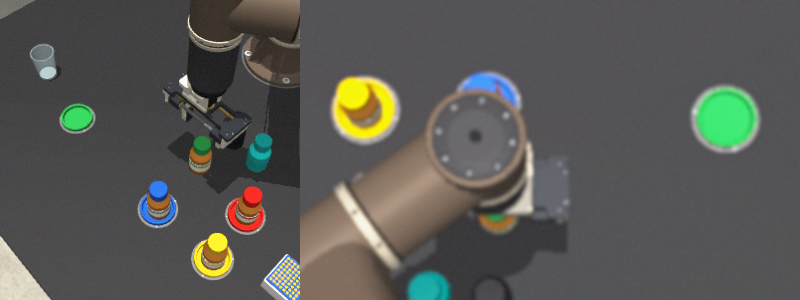

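The yellow bottle stands upright in the yellow holder, with its cap at (217,243) in the crop, and the gripper is over the amber green-capped bottle. Next is green.

play_rows --motion '[{"x":0,"y":0,"z":0.5,"rx":0,"ry":0,"rz":0},{"x":0,"y":0,"z":0.8,"rx":0,"ry":0,"rz":0},{"x":0,"y":0,"z":0.8,"rx":0,"ry":0,"rz":0},{"x":0,"y":0,"z":0.7,"rx":0,"ry":0,"rz":0},{"x":0,"y":0,"z":0.38,"rx":0,"ry":0,"rz":0},{"x":0,"y":0,"z":0,"rx":0,"ry":0,"rz":0},{"x":0,"y":0,"z":0,"rx":0,"ry":0,"rz":0}]'

```text
clock: 33.0
tool_pos: [0.4644, 0.0951, 0.0804]
orientation: [180.0, 0.0, -180.0]
force: [0.5, -0.4, -0.5]
opening: 0.0878
gripper_force: 0.0
```

play_rows --motion '[{"x":0,"y":0,"z":0,"rx":0,"ry":0,"rz":0},{"x":0,"y":0,"z":0,"rx":0,"ry":0,"rz":0},{"x":0,"y":0,"z":0,"rx":0,"ry":0,"rz":0},{"x":0,"y":0,"z":0,"rx":0,"ry":0,"rz":0},{"x":0,"y":0,"z":0,"rx":0,"ry":0,"rz":0},{"x":0,"y":0,"z":0,"rx":0,"ry":0,"rz":0}]' --fingers -1

```text
clock: 33.75
tool_pos: [0.4641, 0.095, 0.0801]
orientation: [180.0, 0.0, -180.0]
force: [0.2, 0.4, -0.3]
opening: 0.0413
gripper_force: 30.0
```

play_rows --motion '[{"x":0,"y":0,"z":-0.4,"rx":0,"ry":0,"rz":0},{"x":0,"y":0,"z":-0.8,"rx":0,"ry":0,"rz":0},{"x":0,"y":0,"z":-1,"rx":0,"ry":0,"rz":0},{"x":0,"y":0,"z":-1,"rx":0,"ry":0,"rz":0},{"x":0,"y":0,"z":-1,"rx":0,"ry":0,"rz":0},{"x":0,"y":0,"z":-1,"rx":0,"ry":0,"rz":0},{"x":0,"y":0,"z":-0.4,"rx":0,"ry":0,"rz":0},{"x":0,"y":0,"z":0,"rx":0,"ry":0,"rz":0}]'

```text
clock: 34.75
tool_pos: [0.464, 0.095, 0.2203]
orientation: [180.0, 0.0, -180.0]
force: [-0.7, -0.5, -2.1]
opening: 0.0416
gripper_force: 30.0
```

play_rows --motion '[{"x":-0.167,"y":-0.4,"z":0,"rx":0,"ry":0,"rz":0},{"x":-0.333,"y":-0.8,"z":0,"rx":0,"ry":0,"rz":0},{"x":-0.396,"y":-0.95,"z":0,"rx":0,"ry":0,"rz":0},{"x":-0.396,"y":-0.95,"z":0,"rx":0,"ry":0,"rz":0},{"x":-0.396,"y":-0.95,"z":0,"rx":0,"ry":0,"rz":0},{"x":-0.396,"y":-0.95,"z":0,"rx":0,"ry":0,"rz":0},{"x":-0.396,"y":-0.95,"z":0,"rx":0,"ry":0,"rz":0},{"x":-0.396,"y":-0.95,"z":0,"rx":0,"ry":0,"rz":0},{"x":-0.396,"y":-0.95,"z":0,"rx":0,"ry":0,"rz":0},{"x":-0.396,"y":-0.95,"z":0,"rx":0,"ry":0,"rz":0},{"x":-0.396,"y":-0.95,"z":0,"rx":0,"ry":0,"rz":0},{"x":-0.396,"y":-0.95,"z":0,"rx":0,"ry":0,"rz":0},{"x":-0.396,"y":-0.95,"z":0,"rx":0,"ry":0,"rz":0},{"x":-0.396,"y":-0.95,"z":0,"rx":0,"ry":0,"rz":0},{"x":-0.208,"y":-0.5,"z":0,"rx":0,"ry":0,"rz":0},{"x":-0.144,"y":-0.35,"z":0,"rx":0,"ry":0,"rz":0},{"x":0,"y":0,"z":0,"rx":0,"ry":0,"rz":0},{"x":0,"y":0,"z":0,"rx":0,"ry":0,"rz":0}]'

```text
clock: 37.0
tool_pos: [0.604, -0.2408, 0.22]
orientation: [180.0, -0.0, -180.0]
force: [0.1, 0.2, -2.5]
opening: 0.0412
gripper_force: 30.0
```

play_rows --motion '[{"x":0,"y":0,"z":0.5,"rx":0,"ry":0,"rz":0},{"x":0,"y":0,"z":0.9,"rx":0,"ry":0,"rz":0},{"x":0,"y":0,"z":1,"rx":0,"ry":0,"rz":0},{"x":0,"y":0,"z":1,"rx":0,"ry":0,"rz":0},{"x":0,"y":0,"z":0.8,"rx":0,"ry":0,"rz":0},{"x":0,"y":0,"z":0.6,"rx":0,"ry":0,"rz":0},{"x":0,"y":0,"z":0.3,"rx":0,"ry":0,"rz":0},{"x":0,"y":0,"z":0.15,"rx":0,"ry":0,"rz":0},{"x":0,"y":0,"z":0.1,"rx":0,"ry":0,"rz":0},{"x":0,"y":0,"z":0.04,"rx":0,"ry":0,"rz":0},{"x":0,"y":0,"z":0.03,"rx":0,"ry":0,"rz":0},{"x":0,"y":0,"z":0,"rx":0,"ry":0,"rz":0},{"x":0,"y":0,"z":0,"rx":0,"ry":0,"rz":0}]'

```text
clock: 38.62
tool_pos: [0.6046, -0.2414, 0.0851]
orientation: [-180.0, 0.1, -180.0]
force: [-0.4, 0.7, 1.3]
opening: 0.0412
gripper_force: 30.0
```

play_rows --motion '[{"x":0,"y":0,"z":0,"rx":0,"ry":0,"rz":0},{"x":0,"y":0,"z":0,"rx":0,"ry":0,"rz":0},{"x":0,"y":0,"z":0,"rx":0,"ry":0,"rz":0},{"x":0,"y":0,"z":0,"rx":0,"ry":0,"rz":0},{"x":0,"y":0,"z":0,"rx":0,"ry":0,"rz":0},{"x":0,"y":0,"z":-0.4,"rx":0,"ry":0,"rz":0},{"x":0,"y":0,"z":-0.8,"rx":0,"ry":0,"rz":0},{"x":0,"y":0,"z":-1,"rx":0,"ry":0,"rz":0},{"x":0,"y":0,"z":-1,"rx":0,"ry":0,"rz":0},{"x":0,"y":0,"z":-1,"rx":0,"ry":0,"rz":0},{"x":0,"y":0,"z":-1,"rx":0,"ry":0,"rz":0},{"x":0.8,"y":-0.3,"z":0,"rx":0,"ry":0,"rz":0},{"x":0.9,"y":-0.3,"z":0,"rx":0,"ry":0,"rz":0},{"x":0.9,"y":-0.3,"z":0,"rx":0,"ry":0,"rz":0},{"x":0.9,"y":-0.3,"z":0,"rx":0,"ry":0,"rz":0},{"x":0.9,"y":-0.3,"z":0,"rx":0,"ry":0,"rz":0},{"x":0.6,"y":-0.3,"z":0,"rx":0,"ry":0,"rz":0},{"x":0,"y":0,"z":0,"rx":0,"ry":0,"rz":0},{"x":0,"y":0,"z":0,"rx":0,"ry":0,"rz":0}]' --fingers 1

```text
clock: 41.0
tool_pos: [0.4795, -0.2865, 0.2147]
orientation: [-180.0, 0.0, 180.0]
force: [-0.0, -0.6, 0.2]
opening: 0.0877
gripper_force: 0.0
```

```bash
python3 - <<'E'
from h import *
a=[cams.snapshot(n) for n in("scene","top")]
cv2.imwrite("pics/t5.png",np.hstack([a[0][100:400,150:450],cv2.resize(a[1][150:300,200:450],(500,300))]))
E
```

```text
(no output)
```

View pics/t5.png

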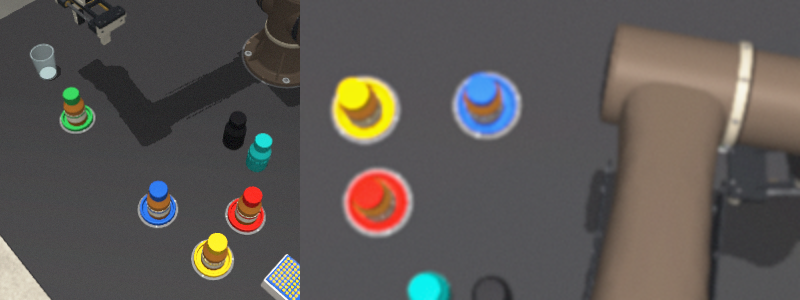

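All four bottles stand upright in their matching holders, with green's cap at (71,94) in the crop. The beaker, tip box and look-alikes haven't moved, and the gripper is clear, so I hand the job in.

```bash
python3 -c "
from plant import workorder
print(workorder.close_job())"
```

```text
the job is handed in; nothing more can be done
None
```

All four bottles stand upright in the holders that match their caps, the beaker, tip box and look-alikes were left alone, and I handed the job in at about 41 s of the 96 s allowed; it returned no verdict.

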